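Show the glass negative against the viewing light

TASK

Take the lid off the drained plate tank and lay it flat in the empty print tray. Then lift the hanger with the glass negative out of the tank, without the fingers touching the glass, and hold it up in front of the lit face of the LED panel for a colleague to inspect: right way up, parallel to the leaning face, centred on it and about 10 cm in front of it. Finish while still holding it there in the air, having touched neither the panel nor its stand and shifted nothing else on the bench.

Things in the scene. Friction and masses are not known exactly. Their poses are not given: they have to be found in the camera images.
- lid_handle (a point): Centre of the black grip bar on the tank's lid: 16 mm wide (own x), 100 mm long (own y), 14 mm thick, on two posts (at its ends, 84 mm apart) 22 mm clear of the lid's flat top; 85 mm above the skirt's lower edge; z up.
- tank: Grey plate tank, fixed, 140 (own x) x 164 (own y) mm, 135 mm high, open on top, with a narrow ledge 12 mm below the rim that carries the lid's skirt (ledge 160 x 184 mm outside). Inside 128 x 144 mm; side walls 6 mm, end walls 10 mm. Origin at the centre of its underside, z up.
- hanger_tab (a point): Centre of the grip tab of the steel plate hanger that hangs in the tank under the lid. The tab, 9 mm thick (own x), 40 mm wide (own y), stands 23 mm up from the middle of a bar 9 x 162 x 9 mm (long along own y) whose ends rest on the tank's end walls. This point is 11.5 mm below the tab's top, 20.5 mm above the bar's underside, 85.5 mm above the plate's centre. Own x is square to the plate, z up.
- plate_centre (a point): Centre of the glass negative, a dark glass plate 120 (own y) x 90 (own z) x 3 (own x) mm in a steel frame 132 x 102 x 8 mm under the hanger's bar. The frame's lower edge is 51 mm below this point. Own x is square to the glass, z up. The frame has 6 mm play at each end inside the tank.
- glass_plate: The glass itself, origin at its centre, same axes as plate_centre: not to be touched by the fingers.
- hanger: The steel hanger with the plate, about 0.22 kg together, rigid. Origin in the middle of the bar's underside: 20.5 mm below hanger_tab, 65 mm above plate_centre, same axes. Lift it straight up until its frame (lower edge 116 mm below the origin) clears the tank.
- lid: The lid, a grey deep cap open below, 156 (own x) x 180 (own y) x 56 mm without the grip, walls 4 mm, about 0.22 kg. Origin at the centre of its skirt's lower edge, 85 mm below lid_handle, same axes. At the start the skirt rests loosely (4 mm play) on the tank's ledge; it lifts straight off and must rise 50 mm to clear the hanger.
- tray: Empty white print tray, fixed, 290 (own x) x 240 (own y) mm outside, 55 mm high, walls and floor 6 mm, inside 278 x 228 mm. Origin at the centre of its underside, z up.
- panel_face (a point): Centre of the lit white face of the LED viewing panel (panel 224 wide x 172 high x 24 mm) held in a stiff tilting yoke on a table stand, 220 mm above the bench. Own x points INTO the panel (the lit face looks along -x and somewhat upwards), y is level along its width, z runs up the face, which leans back 0.1 to 0.45 rad from upright.
- light_panel: The LED panel itself, origin at its centre, 13.5 mm behind panel_face, same axes: not to be touched.
- panel_stand: Stand of the panel, fixed: foot 150 x 170 mm on the bench, yoke arms at either side of the panel up to 230 mm high, 256 mm over the arms. Origin under the foot, on the bench.
- loupe: Bystander: black loupe standing on the bench, 52 mm across, 54 mm high; origin at its underside.
- film_reel: Bystander: white film spiral lying flat, 90 mm across, 52 mm high; origin at its underside.
- film_can: Bystander: small film canister, 35 mm across, 52 mm high; origin at its underside.
- focuser: Bystander: grain focuser, 75 x 60 mm, 105 mm high; origin at its underside.
- camera: Bystander: camera, 136 mm wide, 76 mm deep, 96 mm high; origin under its body.
- white_bottle: Bystander: white bottle, 68 mm across, 180 mm high; origin at its underside.
Not all that is in view belongs to the job. What is shaped like the lid but blue is not meant.

How it is judged (in metres and radians):
On the way:
1. the lid lies flat in the tray and has been let go (horizontal distance between lid_handle and tray below 0.07 m and angle between lid_handle's own z axis and vertical below 0.06 rad and z of lid_handle in the frame of tray between 0.084 and 0.097 m and contact force between the fingers and lid below 0.2 N and contact force between tray and lid above 0.5 N), for 0.2 s.
At the end, for the whole second after the job is handed in: Lid flat on the tray floor, let go. Fingers alone hold the hanger, at rest: plate centre 70-130 mm in front of the lit face, within 22 mm of its centre sideways and along the face; plate right way up, parallel to and level with the face within 0.14 rad (all of step 1 and contact force between the fingers and hanger above 2 N and contact force between hanger and tank below 0.1 N and contact force between hanger and tray below 0.1 N and contact force between hanger and lid below 0.1 N and contact force between hanger and light_panel below 0.1 N and contact force between hanger and panel_stand below 0.1 N and x of plate_centre in the frame of panel_face between -0.13 and -0.07 m and y of plate_centre in the frame of panel_face between -0.022 and 0.022 m and z of plate_centre in the frame of panel_face between -0.022 and 0.022 m and angle between the x axis of plate_centre and the x axis of panel_face, either way round below 0.14 rad and angle between the y axis of plate_centre and the y axis of panel_face, either way round below 0.14 rad and angle between plate_centre's own z axis and vertical below 0.65 rad and height (world z) of plate_centre above 0.15 m and linear speed of hanger below 0.02 m/s and angular speed of hanger below 0.15 rad/s); the arm keeps its last pose, push and grip.
It fails at once if the fingers touch the glass (contact force between the fingers and glass_plate above 0.3 N).
It fails at once if the light panel or its stand is touched (contact force between any of light_panel, panel_stand and anything else above 1 N).
It fails at once if another thing on the bench is shifted by more than 20 mm (distance of any of loupe, film_reel, film_can, focuser, camera, white_bottle from where it was at the start of the episode above 0.02 m).
It also fails if it takes over 67 s, if anything falls off the work surface, if the arm or the gripper's body presses on something with over 40 N, if the wrist force passes 120 N, or if a joint passes its speed limit or range.

ROBOT

A 6-joint arm with a two-finger parallel gripper is mounted at the origin on the work surface. World frame = base frame: x ahead of the robot, y to its left, z up, the work surface at z = 0. Lengths are in mm, angles in rad, forces in N, time in s.
With the tool pointing down it reaches from about 350 to 875 mm from the base axis. Payload 4.2 kg.
Tool frame: the origin (TCP) lies midway between the tips of the shut fingers; the grasp point (between the pads) lies 19 mm behind it; z points along the fingers, y is the line along which they close (so a half turn about z gives the same grasp; the last joint's range is limited). The gripper opens to 85 mm and grips with 20 to 120 N. Pads are 22 mm wide; open, the fingers measure 114 mm over their backs; the gripper's body (76 mm by 85 mm) begins 54 mm behind the grasp point. The pads swing forward as they close: fully open they stand 13 mm farther back than shut.
Start: joints at [-0.953, 0.385, 0.008, 0, -1.194, -0.259], TCP at [219.483, -585.172, 231.312] pointing down, gripper open.
Joint ranges: [-3.14, 3.14], [-1.21, 2.06], [-1.07, 1.41], [-3.16, 2.05], [-2.99, -0.16], [-3.1, 3.1]. Speed limits (rad/s): [2.79, 2.79, 3.14, 3.14, 3.14, 3.14].

INTERFACE

Orientations are given as a unit quaternion [x, y, z, w].
In Python, from bench import read_state, get_image, job_done gives the robot as it stands.
- The arm moves only by the tool servo_tool, never from a script. Its arguments are lists of equal length, an entry for each row: "rotation": the turn, a rotation vector about the world's x, y, z scaled (see below), a list of three; "slide": the shift along the world's x, y, z scaled (see below), a list of three; "grip": the opening, from -1 (shut) to 1 (fully open). In form: {"rotation": [[rx, ry, rz], ...], "slide": [[tx, ty, tz], ...], "grip": [grip, ...]}. A call has 1 to 8 rows; each row is the pose to reach, as a shift and turn from the pose commanded when the call began, turning the shorter way round; what a row does not reach only later rows make up. The controller multiplies each number of a shift by 0.2 m and each number of a turn by 360 degrees. A row lasts 1/8 s, in which the tool goes at most 62.5 mm and 10.7 degrees, less where a joint would pass 70% of its speed; a pose out of reach is approached as far as the arm can. A call with a number of a shift or a turn outside -1 to 1 is refused whole. A call with a gripper value outside its range is refused whole. The fingers move at their own pace and stop on an object; the grip force is fixed at half the most. Time passes only in rows, so rows that repeat a pose let the fingers close. It gives the time, the measured TCP pose, the force, the opening and the grip force at its end, in the units of the state.
- read_state(): the state, without advancing time (a new reading comes with each control period).
- get_image(name): name is "side" or "top" or "wrist"; returns a dict with "image" (384x512x3 uint8, red, green, blue), "depth" (384x512 float32, mm along the optical axis (not along the pixel's ray), 0 where there is no reading), "camera_matrix" (3x3 intrinsics, pixels), "k1" (the pictures are not rectified: a ray, as slopes to the right and down, at radius r is drawn at 1 + k1 r^2 times it, then the intrinsics apply), "rvec" (rotation vector, rad) and "tvec" (3), from world to camera coordinates, as OpenCV has them; the wrist camera has in their place "hand_eye" (4x4, takes a point from camera to tool coordinates, whose origin is the TCP and whose axes are the flange's). Camera axes: x right, y down, z forward; pixel columns grow to the right and rows downward; lengths in mm; the calibration is good to about 2 mm. A picture is of the moment at which its call begins: read the wrist's pose just before it.
- job_done(): hands the job in; it is judged then, once.
The state is a dict: "clock": time; "joints": joint angles; "joint_vel": joint speeds; "joint_efforts": joint torques, N m; "position": TCP position; "ee_rot": TCP orientation; "contact_force": force on the tool from outside, world axes, zero at the start; "wrist_torque": the same for the moment, N m; "gripper_width": finger opening in mm; "grasp_force": force on a finger pad.
Only numpy, scipy, OpenCV 4.12 (cv2) and the standard library are available. Lean on these libraries where they do the work, as an engineer would, in place of code of your own. Each camera call takes 0.05 s, during which the arm holds its last target. There are 200 camera calls.

## Working session

There is one attempt and no reset: what is moved stays moved. The work goes in short steps, Python scripts to look and compute and a tool call to move; the robot and the scene stay as the last step left them, time stands still between calls to the robot, and variables do not carry over. Pictures are saved under pics/ and viewed, at most 10 in all, crops included, and the job is handed in when it is done.

Besides the shell and the picture viewer there is one more tool, called after ">>>" as name(argument=value, ...) on one line, values as JSON. servo_tool: Moves the arm, as the interface text tells. Shifts and turns lie within -1 to 1; 1 stands for 0.2 m of shift or 360 degrees of turn. Its arguments: {"type":"object","properties":{"rotation":{"type":"array","items":{"type":"array","items":{"type":"number","minimum":-1,"maximum":1}}},"slide":{"type":"array","items":{"type":"array","items":{"type":"number","minimum":-1,"maximum":1}}},"grip":{"type":"array","items":{"type":"number"}}},"required":["rotation","slide","grip"]}

```bash
mkdir -p pics; cat > h.py <<'E'
import numpy as np, cv2
from scipy.spatial.transform import Rotation as R
from bench import read_state, get_image, job_done
def snap(n):
    s=read_state(); d=get_image(n)
    K=np.array(d["camera_matrix"],float); k=float(d["k1"])
    if n=="wrist":
        T=np.eye(4); T[:3,:3]=R.from_quat(s["ee_rot"]).as_matrix(); T[:3,3]=s["position"]
        M=T@np.array(d["hand_eye"])
    else:
        A=np.eye(4); A[:3,:3]=cv2.Rodrigues(np.array(d["rvec"],float))[0]; A[:3,3]=np.ravel(d["tvec"]); M=np.linalg.inv(A)
    d["M"]=M; d["K"]=K; d["k"]=k; return d
def rays(d,uv):
    uv=np.asarray(uv,float).reshape(-1,1,2)
    p=cv2.undistortPoints(uv,d["K"],np.array([d["k"],0,0,0,0]))[:,0]
    return np.c_[p,np.ones(len(p))]
def plane(d,uv,z):
    r=rays(d,uv)@d["M"][:3,:3].T; o=d["M"][:3,3]
    return o+r*((z-o[2])/r[:,2])[:,None]
def cloud(d):
    h,w=d["depth"].shape; u,v=np.meshgrid(np.arange(w),np.arange(h))
    P=rays(d,np.c_[u.ravel(),v.ravel()])*d["depth"].reshape(-1,1)
    P=P@d["M"][:3,:3].T+d["M"][:3,3]; P[d["depth"].ravel()==0]=np.nan
    return P.reshape(h,w,3)
E
python3 - <<'E'
from h import *
ims=[]
for n in("top","side"):
    d=snap(n); np.savez(n+".npz",**{k:d[k] for k in("image","depth","M","K","k")}); ims.append(d["image"]); print(n,d["M"][:3,3].round(),d["k"])
    cv2.imwrite(f"pics/{n}0.png",cv2.cvtColor(d["image"],cv2.COLOR_RGB2BGR))
print(read_state())
E
```

```text
top [ 361.   22. 1247.] 0.008850787427562158
side [571. 754. 768.] -0.031213544502525746
{'clock': 0.1, 'joints': array([-9.53402477e-01,  3.85479870e-01,  6.71366096e-03, -4.56683483e-04,
       -1.19400188e+00, -2.58607952e-01]), 'joint_vel': array([-0.00095241, -0.00291155,  0.00441663,  0.00122229,  0.00078796,
       -0.00037558]), 'joint_efforts': array([ 3.90608202e-04, -3.93320274e+01,  1.88929099e+01,  4.19789538e+00,
       -2.59635432e-03,  1.06536748e-05]), 'position': array([ 219.28958309, -584.68304458,  230.30852237]), 'ee_rot': array([-1.78349332e-01,  9.83966716e-01,  9.82834390e-04, -2.25937278e-04]), 'contact_force': array([-1.19928571,  1.07278702,  0.2245903 ]), 'wrist_torque': array([ 0.03828592, -0.02218595, -0.00981912]), 'grasp_force': 0.0, 'gripper_width': 85.53715963090845}
```

View pics/top0.png

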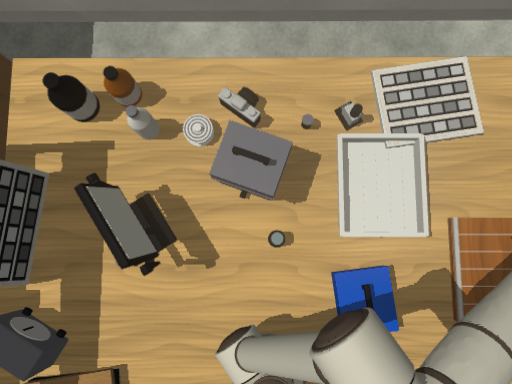

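View pics/side0.png

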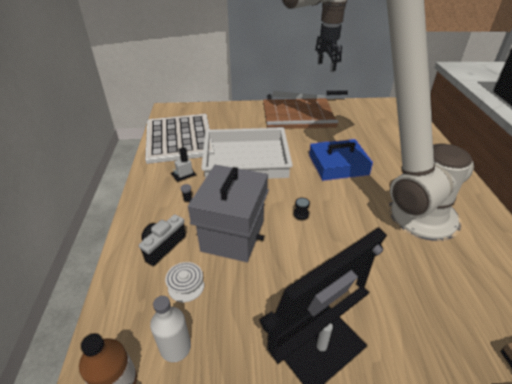

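The top view shows the grey lid and tank with the handle at (252,155), tray at (383,186), panel at (125,220), loupe at (277,239) and the blue decoy at (365,297). The side view shows the panel around (330,290) and the handle at (230,183).

```bash
python3 - <<'E'
from h import *
from scipy.ndimage import label
def load(n):
    z=np.load(n+".npz"); return {k:z[k] if z[k].ndim else float(z[k]) for k in z}
t=load("top"); s=load("side"); C=cloud(t); S=cloud(s); I=t["image"].astype(int)
print("bench z",np.nanmedian(C[300:330,200:240,2]))
def rect(P): 
    r=cv2.minAreaRect(P[:,:2].astype(np.float32)); return np.round(r[0],1),np.round(r[1],1),round(r[2],1)
reg=np.zeros(C.shape[:2],bool); reg[115:205,200:300]=1
z=C[...,2]; dark=I.max(2)<50
print("hist",np.histogram(z[reg],bins=np.arange(0,240,10)))
m=reg&(z>165)&(z<190)&~dark; P=C[m]; print("lidtop",m.sum(),np.median(P[:,2]),rect(P))
m=reg&(z>195); P=C[m]; print("handle",m.sum(),np.median(P[:,2]),rect(P),P.mean(0))
# tray rim
reg=np.zeros(C.shape[:2],bool); reg[125:245,330:437]=1
m=reg&(z>40)&(z<70)&(I.min(2)>120); 
l,n=label(m); k=np.argmax(np.bincount(l.ravel())[1:])+1; P=C[l==k]; print("tray",len(P),np.median(P[:,2]),rect(P))
# panel
reg=np.zeros(C.shape[:2],bool); reg[165:280,70:185]=1
m=reg&(z>60); print("panel pts",m.sum(),np.nanmax(z[m]))
m2=m&(I.min(2)>80)&(np.ptp(I,axis=2)<40); l,n=label(m2); k=np.argmax(np.bincount(l.ravel())[1:])+1
P=C[l==k]; c=P.mean(0); U,D,V=np.linalg.svd(P-c); print("lit",len(P),c.round(1),"n",V[2].round(3),"V0",V[0].round(3),"D",D/np.sqrt(len(P)),"ext",np.ptp((P-c)@V.T,axis=0))
vs,us=np.where(l==k); box=cv2.boxPoints(cv2.minAreaRect(np.c_[us,vs].astype(np.float32))); print(box.round())
m=reg&(z>5)&(z<40)&dark; P=C[m]; print("foot",len(P),rect(P))
E
```

```text
bench z -0.16427579645892365
hist (array([2047,   48,   80,   88,  230,   23,   21,   56,    5,    0,    0,
         25,  138,   34,   32,   34,   32, 2620, 1021,    6,   22,  235,
          1]), array([  0,  10,  20,  30,  40,  50,  60,  70,  80,  90, 100, 110, 120,
       130, 140, 150, 160, 170, 180, 190, 200, 210, 220, 230]))
lidtop 3654 178.84337727350135 (array([599. ,  49.9]), array([180.6, 156.5]), 70.5)
handle 261 214.2380420237564 (array([598.7,  49.7]), array([99.8, 17. ]), 70.4) [597.944778    49.72496256 213.64232488]
tray 1998 54.29728121774758 (array([ 548.7, -331.9]), array([306.2, 257.2]), 0.0)
panel pts 3938 310.3534046864771
lit 2155 [427.  367.3 230.6] n [ 0.527 -0.826  0.199] V0 [-0.842 -0.539 -0.008] D [57.26338235 43.63515251  0.83496832] ext [201.00392505 155.15748665   5.93508634]
[[ 85. 187.]
 [109. 172.]
 [156. 251.]
 [132. 265.]]
foot 1191 (array([438.8, 349.7]), array([166.8,  67. ]), 32.8)
```

>>> servo_tool(rotation=[[0,0,0],[0,0,0.02],[0,0,0.04],[0,0,0.06],[0,0,0.07],[0,0,0.07],[0,0,0.07]], slide=[[0,0,0.25],[0.1,0.16,0.5],[0.2,0.36,0.5],[0.3,0.56,0.5],[0.42,0.76,0.5],[0.54,0.96,0.5],[0.54,0.96,0.5]], grip=[1,1,1,1,1,1,1])

```text
clock: 0.98
position: [328.5, -391.0, 331.4]
ee_rot: [-0.391, 0.921, 0.0, 0.0]
contact_force: [0.7, -0.6, -0.2]
gripper_width: 85.5
grasp_force: 0.0
```

>>> servo_tool(rotation=[[0,0,0.02],[0,0,0.04],[0,0,0.06],[0,0,0.069],[0,0,0.069],[0,0,0.069]], slide=[[0.12,0.2,0],[0.24,0.4,0],[0.36,0.6,0],[0.48,0.8,0],[0.6,1,0],[0.6,1,0]], grip=[1,1,1,1,1,1])

```text
clock: 1.72
position: [448.5, -191.7, 330.7]
ee_rot: [-0.579, 0.815, 0.0, -0.0]
contact_force: [-0.3, -0.1, -0.4]
gripper_width: 85.6
grasp_force: 0.0
```

>>> servo_tool(rotation=[[0,0,0],[0,0,0],[0,0,0],[0,0,0],[0,0,0],[0,0,0]], slide=[[0.12,0.2,0],[0.24,0.4,0],[0.36,0.6,0],[0.48,0.8,0],[0.6,1,0],[0.6,1,0]], grip=[1,1,1,1,1,1])

```text
clock: 2.48
position: [568.6, 7.7, 329.8]
ee_rot: [-0.578, 0.816, 0.0, -0.001]
contact_force: [-0.2, -1.3, -0.2]
gripper_width: 85.4
grasp_force: 0.0
```

>>> servo_tool(rotation=[[0,0,0],[0,0,0],[0,0,0],[0,0,0]], slide=[[0.156,0.214,0],[0.156,0.214,-0.15],[0.156,0.214,-0.3],[0.156,0.214,-0.3]], grip=[1,1,1,1])

```text
clock: 2.98
position: [597.1, 47.6, 268.7]
ee_rot: [-0.577, 0.817, 0.001, -0.003]
contact_force: [-0.2, 0.5, -0.1]
gripper_width: 85.3
grasp_force: 0.0
```

```bash
python3 - <<'E'
from h import *
d=snap("wrist"); C=cloud(d); z=C[...,2]; m=(z>195)&(z<225)
I=d["image"]; cv2.imwrite("pics/w1.png",cv2.cvtColor(I,cv2.COLOR_RGB2BGR))
m&=np.hypot(C[...,0]-599,C[...,1]-50)<62; m&=I.max(2)<70
P=C[m]; print(m.sum(),np.median(P[:,2]),cv2.minAreaRect(P[:,:2].astype(np.float32)))
# panel face from top
z=np.load("top.npz"); t={k:z[k] if z[k].ndim else float(z[k]) for k in z}
C=cloud(t); I=t["image"].astype(int); reg=np.zeros(C.shape[:2],bool); reg[165:280,70:185]=1
from scipy.ndimage import label
m=reg&(C[...,2]>60)&(I.min(2)>80)&(np.ptp(I,axis=2)<40); l,n=label(m); k=np.argmax(np.bincount(l.ravel())[1:])+1
P=C[l==k]
for i in range(3):
    c=P.mean(0); n=np.linalg.svd(P-c)[2][2]; n*=np.sign(n[2]); P=P[abs((P-c)@n)<1.5]
y=np.cross([0,0,1],n); y/=np.linalg.norm(y); u=np.cross(n,y)
Q=P-c; a=Q@y; b=Q@u; pa=np.percentile(a,[.5,99.5]); pb=np.percentile(b,[.5,99.5])
print("n",n.round(3),"y",y.round(3),"u",u.round(3),"ranges",pa,pb)
print("mid",(c+y*pa.mean()+u*pb.mean()).round(1), "z220:",(c+y*pa.mean()+u*((220-c[2])/u[2])).round(1))
E
```

```text
2726 213.54306113831458 ((596.9406127929688, 49.334232330322266), (98.82599639892578, 15.91136646270752), 70.07162475585938)
n [ 0.527 -0.826  0.199] y [ 0.843  0.538 -0.   ] u [-0.107  0.168  0.98 ] ranges [-97.47953703  98.68955375] [-80.34957231  69.32880851]
mid [428.2 366.6 224.7] z220: [428.8 365.8 220. ]
```

View pics/w1.png

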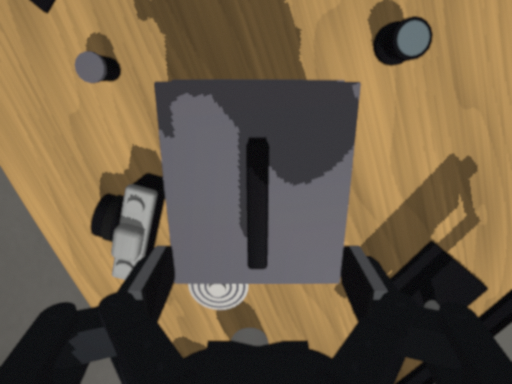

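The wrist view shows the handle bar at (257,203), upright in the picture and lined up between the fingers. The measured centre agrees within 2 mm, so I'll descend and grip.

>>> servo_tool(rotation=[[0,0,0],[0,0,0],[0,0,0],[0,0,0],[0,0,0],[0,0,0],[0,0,0],[0,0,0]], slide=[[0,0,-0.12],[0,0,-0.24],[0,0,-0.36],[0,0,-0.4],[0,0,-0.4],[0,0,-0.4],[0,0,-0.4],[0,0,-0.4]], grip=[1,1,1,1,-1,-1,-1,-1])

```text
clock: 4.03
position: [598.9, 49.7, 192.3]
ee_rot: [-0.578, 0.816, -0.0, 0.001]
contact_force: [-0.0, -0.1, -0.3]
gripper_width: 15.0
grasp_force: 61.1
```

>>> servo_tool(rotation=[[0,0,0],[0,0,0],[0,0,0],[0,0,0]], slide=[[0,0,0],[0,0,0],[0,0,0],[0,0,0]], grip=[-1,-1,-1,-1])

```text
clock: 4.53
position: [599.1, 49.7, 192.2]
ee_rot: [-0.578, 0.816, -0.0, 0.001]
contact_force: [-1.0, 1.6, 4.8]
gripper_width: 15.0
grasp_force: 61.9
```

>>> servo_tool(rotation=[[0,0,0],[0,0,0],[0,0,0],[0,0,0],[0,0,0],[0,0,0]], slide=[[0,0,0.05],[0,0,0.15],[0,0,0.3],[0,0,0.45],[0,0,0.6],[0,0,0.6]], grip=[-1,-1,-1,-1,-1,-1])

```text
clock: 5.28
position: [599.5, 49.8, 313.3]
ee_rot: [-0.578, 0.816, -0.001, 0.002]
contact_force: [-0.1, 0.3, -1.4]
gripper_width: 14.7
grasp_force: 60.9
```

>>> servo_tool(rotation=[[0,0,0],[0,0,0.01],[0,0,0.02],[0,0,0.03],[0,0,0.04],[0,0,0.054],[0,0,0.054],[0,0,0.054]], slide=[[0,-0.1,0],[0,-0.25,0],[-0.05,-0.4,0],[-0.1,-0.55,0],[-0.15,-0.7,0],[-0.2,-0.85,0],[-0.25,-1,0],[-0.25,-1,0]], grip=[-1,-1,-1,-1,-1,-1,-1,-1])

```text
clock: 6.28
position: [546.9, -152.6, 309.4]
ee_rot: [-0.706, 0.708, 0.002, -0.001]
contact_force: [0.6, -0.1, -2.1]
gripper_width: 14.8
grasp_force: 60.9
```

>>> servo_tool(rotation=[[0,0,0],[0,0,0],[0,0,0],[0,0,0],[0,0,0],[0,0,0],[0,0,0],[0,0,0]], slide=[[0,-0.15,0],[0,-0.3,0],[0,-0.45,0],[0,-0.6,0],[0,-0.75,0],[0,-0.85,0],[0,-0.91,0],[0,-0.91,0]], grip=[-1,-1,-1,-1,-1,-1,-1,-1])

```text
clock: 7.28
position: [548.6, -332.6, 310.7]
ee_rot: [-0.707, 0.707, 0.001, -0.0]
contact_force: [-0.5, 0.3, -2.7]
gripper_width: 14.9
grasp_force: 60.9
```

```bash
python3 - <<'E'
from h import *
print(read_state()["position"],read_state()["gripper_width"])
d=snap("top"); cv2.imwrite("pics/t1.png",cv2.cvtColor(d["image"],cv2.COLOR_RGB2BGR))
d=snap("side"); cv2.imwrite("pics/s1.png",cv2.cvtColor(d["image"],cv2.COLOR_RGB2BGR))
E
```

```text
[ 548.61832558 -332.56723978  310.67390822] 14.94233195826642
```

View pics/s1.png

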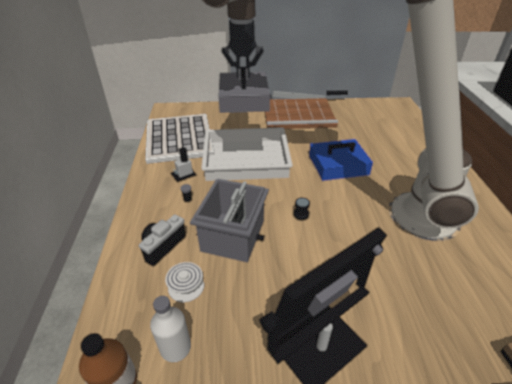

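The lid hangs level from the gripper at (243,92), and the hanger bar is visible in the tank at (237,205). Next I lower the lid into the tray.

>>> servo_tool(rotation=[[0,0,0],[0,0,0],[0,0,0],[0,0,0],[0,0,0],[0,0,0],[0,0,0]], slide=[[0,0,-0.15],[0,0,-0.3],[0,0,-0.45],[0,0,-0.6],[0,0,-0.75],[0,0,-0.9],[0,0,-0.9]], grip=[-1,-1,-1,-1,-1,-1,-1])

```text
clock: 8.25
position: [547.3, -330.8, 129.0]
ee_rot: [0.708, -0.707, -0.003, 0.001]
contact_force: [-0.7, 0.2, -1.4]
gripper_width: 14.7
grasp_force: 60.8
```

>>> servo_tool(rotation=[[0,0,0],[0,0,0],[0,0,0],[0,0,0],[0,0,0],[0,0,0]], slide=[[0,0,-0.08],[0,0,-0.16],[0,0,-0.22],[0,0,-0.26],[0,0,-0.275],[0,0,-0.275]], grip=[-1,-1,-1,-1,-1,-1])

```text
clock: 9.0
position: [548.8, -332.5, 76.3]
ee_rot: [0.707, -0.707, 0.0, 0.0]
contact_force: [-0.2, -0.3, -1.6]
gripper_width: 14.9
grasp_force: 60.9
```

>>> servo_tool(rotation=[[0,0,0],[0,0,0],[0,0,0]], slide=[[0,0,-0.006],[0,0,-0.012],[0,0,-0.012]], grip=[-1,-1,-1])

```text
clock: 9.38
position: [549.1, -332.6, 75.2]
ee_rot: [0.707, -0.707, 0.001, -0.0]
contact_force: [-0.9, 0.3, 4.0]
gripper_width: 14.7
grasp_force: 61.8
```

>>> servo_tool(rotation=[[0,0,0],[0,0,0],[0,0,0],[0,0,0],[0,0,0],[0,0,0],[0,0,0],[0,0,0]], slide=[[0,0,0],[0,0,0],[0,0,0],[0,0,0],[0,0,0.1],[0,0,0.3],[0,0,0.6],[0,0,0.9]], grip=[1,1,1,1,1,1,1,1])

```text
clock: 10.38
position: [548.4, -332.3, 255.5]
ee_rot: [0.707, -0.707, -0.0, 0.0]
contact_force: [1.1, 1.2, -0.2]
gripper_width: 85.6
grasp_force: 0.0
```

```bash
python3 - <<'E'
from h import *
s=read_state(); print(s["position"],s["gripper_width"])
d=snap("wrist"); C=cloud(d); z=C[...,2]; I=d["image"].astype(int)
m=(I.max(2)<70)&(np.hypot(C[...,0]-549,C[...,1]+332)<70)&(z>60)
P=C[m]; print("handle",m.sum(),np.median(P[:,2]),cv2.minAreaRect(P[:,:2].astype(np.float32)))
m=(I.max(2)>=70)&(np.hypot(C[...,0]-549,C[...,1]+332)<90)&(z>55)&(z<75)
P=C[m]; A=np.linalg.lstsq(np.c_[P[:,:2],np.ones(len(P))],P[:,2],rcond=None)[0]; print("lidtop z",np.median(P[:,2]),"slope",A[:2])
# hanger tab in top view
t=snap("top"); C=cloud(t); z=C[...,2]; m=(np.hypot(C[...,0]-598,C[...,1]-49)<100)
print(np.histogram(z[m],np.arange(60,200,6)))
m0=(np.hypot(C[...,0]-598,C[...,1]-49)<60)
for lo,hi in((152,175),(130,150)):
    P=C[(m0 if lo<150 else m)&(z>lo)&(z<hi)]; print(lo,len(P),P.mean(0).round(1),cv2.minAreaRect(P[:,:2].astype(np.float32)) if len(P)>3 else 0)
a=t["image"][90:230,170:330]; cv2.imwrite("pics/t2.png",cv2.resize(cv2.cvtColor(a,cv2.COLOR_RGB2BGR),None,fx=4,fy=4))
E
```

```text
[ 548.38027946 -332.29354091  255.46058494] 85.55773758379448
handle 33484 327.9472965691982 ((549.0145874023438, -334.82568359375), (107.70366668701172, 118.23697662353516), 48.6952018737793)
lidtop z 60.81265935445833 slope [ 0.00031817 -0.00166472]
(array([ 53,  41,  56,  50,  54,  51,  57,  36,  46,  95, 528, 139, 468,
       134,  73,   8,   7,  38,  12,   0,   0,   0,   0]), array([ 60,  66,  72,  78,  84,  90,  96, 102, 108, 114, 120, 126, 132,
       138, 144, 150, 156, 162, 168, 174, 180, 186, 192, 198]))
152 61 [585.1  54.3 165.2] ((585.9622192382812, 54.05963134765625), (38.931705474853516, 9.80816650390625), 69.41546630859375)
130 116 [584.7  53.5 143.2] ((585.5023803710938, 53.728179931640625), (115.94544219970703, 9.299857139587402), 70.19261932373047)
```

View pics/t2.png

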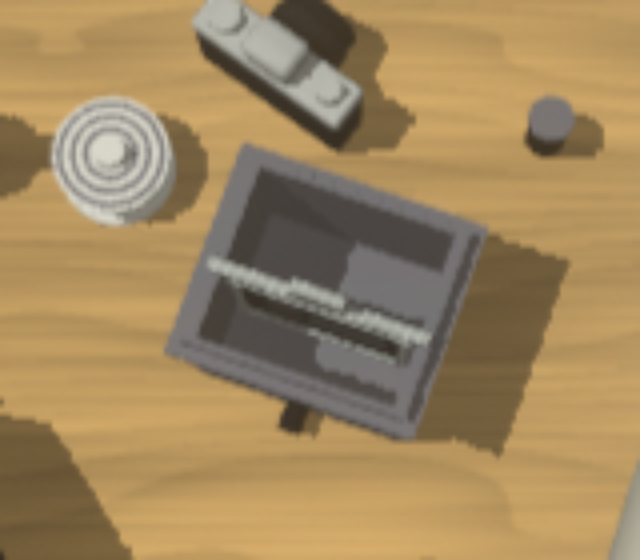

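The lid is flat in the tray, with its top at 61 mm against an expected 62. The crop shows the hanger bar running from (210,265) to (430,340) with the tab at (318,292). It measures (586,54,167) at 70° yaw and matches the given sizes.

>>> servo_tool(rotation=[[0,0,-0.01],[0,0,-0.02],[0,0,-0.03],[0,0,-0.04],[0,0,-0.05],[0,0,-0.055],[0,0,-0.055]], slide=[[0,0.18,0],[0.03,0.36,0],[0.06,0.54,0],[0.09,0.72,0],[0.12,0.86,0],[0.15,1,0],[0.15,1,0]], grip=[1,1,1,1,1,1,1])

```text
clock: 11.35
position: [579.0, -130.8, 253.7]
ee_rot: [-0.576, 0.817, 0.0, 0.0]
contact_force: [0.0, -0.1, 0.6]
gripper_width: 85.7
grasp_force: 0.0
```

>>> servo_tool(rotation=[[0,0,0],[0,0,0],[0,0,0],[0,0,0],[0,0,0],[0,0,0],[0,0,0],[0,0,0]], slide=[[0,0.18,0],[0.01,0.36,0],[0.02,0.54,0],[0.03,0.7,0],[0.037,0.82,0],[0.037,0.93,0],[0.037,0.93,0],[0.037,0.93,0]], grip=[0,0,0,0,0,0,0,0])

```text
clock: 12.35
position: [586.0, 53.1, 253.9]
ee_rot: [-0.575, 0.818, -0.0, -0.0]
contact_force: [-0.2, -0.1, -0.0]
gripper_width: 42.8
grasp_force: 0.0
```

```bash
python3 - <<'E'
from h import *
s=read_state(); print(s["position"],s["ee_rot"],s["gripper_width"],s["joints"].round(2))
d=snap("wrist"); C=cloud(d); z=C[...,2]; 
m0=np.hypot(C[...,0]-586,C[...,1]-54)<60
for lo,hi in((155,175),(138,150)):
    P=C[m0&(z>lo)&(z<hi)]; print(lo,len(P),np.median(P,axis=0).round(1),cv2.minAreaRect(P[:,:2].astype(np.float32)) if len(P)>3 else 0)
cv2.imwrite("pics/w2.png",cv2.cvtColor(d["image"],cv2.COLOR_RGB2BGR))
E
```

```text
[586.02531911  53.1454827  253.85720129] [-5.75136978e-01  8.18057108e-01 -2.94248352e-05 -1.53035413e-04] 42.792090603418075 [ 0.37  0.31 -0.05  0.   -1.21 -0.71]
155 494 [582.8  51.5 165.6] ((583.340087890625, 54.150367736816406), (39.670738220214844, 8.279426574707031), 70.17434692382812)
138 744 [574.3  28.2 142.8] ((583.634765625, 54.868595123291016), (119.62390899658203, 8.484200477600098), 70.07676696777344)
```

View pics/w2.png

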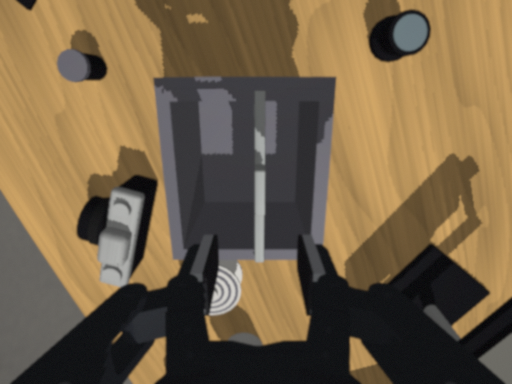

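The wrist view shows the bar at x=260 from row 92 to 262, midway between the half-open fingers and aligned. Next I descend and grip the tab.

>>> servo_tool(rotation=[[0,0,0],[0,0,0],[0,0,0],[0,0,0],[0,0,0],[0,0,0],[0,0,0],[0,0,0]], slide=[[-0.005,0.005,-0.14],[-0.005,0.005,-0.28],[-0.005,0.005,-0.42],[-0.005,0.005,-0.52],[-0.005,0.005,-0.575],[-0.005,0.005,-0.575],[-0.005,0.005,-0.575],[-0.005,0.005,-0.575]], grip=[0,0,0,0,0,-1,-1,-1])

```text
clock: 13.4
position: [585.6, 54.7, 140.0]
ee_rot: [-0.575, 0.818, -0.0, 0.001]
contact_force: [-0.4, -0.2, 1.6]
gripper_width: 7.6
grasp_force: 60.1
```

>>> servo_tool(rotation=[[0,0,0],[0,0,0],[0,0,0]], slide=[[0,0,0],[0,0,0],[0,0,0]], grip=[-1,-1,-1])

```text
clock: 13.78
position: [585.6, 54.7, 139.9]
ee_rot: [-0.575, 0.818, -0.0, 0.001]
contact_force: [-1.0, 0.1, 6.5]
gripper_width: 8.0
grasp_force: 60.7
```

>>> servo_tool(rotation=[[0,0,0],[0,0,0],[0,0,0],[0,0,0],[0,0,0],[0,0,0],[0,0,0],[0,0,0]], slide=[[0,0,0.05],[0,0,0.15],[0,0,0.3],[0,0,0.45],[0,0,0.6],[0,0,0.75],[0,0,0.9],[0,0,0.9]], grip=[-1,-1,-1,-1,-1,-1,-1,-1])

```text
clock: 14.78
position: [585.9, 55.0, 320.9]
ee_rot: [-0.575, 0.818, -0.001, 0.002]
contact_force: [-0.1, 0.9, -2.2]
gripper_width: 7.8
grasp_force: 59.8
```

```bash
python3 - <<'E'
from h import *
s=read_state(); print(s["position"],s["ee_rot"],s["gripper_width"],s["joints"].round(2))
d=snap("side"); cv2.imwrite("pics/s2.png",cv2.cvtColor(d["image"],cv2.COLOR_RGB2BGR))
n=np.array([.527,-.826,.199]); n/=np.linalg.norm(n); u=np.array([0,0,1])-n[2]*n; u/=np.linalg.norm(u)
F=np.array([428.5,366.2,221.]); 
for D in(100,220):
    pc=F+D*n; print(D,"plate",pc.round(1),"TCP",(pc+(85.5-21.)*u... if False else 0)) if 0 else None
    # TCP relative to tab pt: tab 155.5 (start), TCP 139.9 => 15.6 below along tool z
    print(D,"plate",pc.round(1),"TCP",(pc+(85.5-15.6)*u).round(1))
tz=-u; ty=-n; tx=np.cross(ty,tz); Rt=R.from_matrix(np.c_[tx,ty,tz]); R0=R.from_quat(s["ee_rot"])
print("R0 ty",R0.as_matrix()[:,1].round(3),"ty",ty.round(3))
# split: yaw first, then tilt
rv=(Rt*R0.inv()).as_rotvec(degrees=True); print("total /360",(rv/360).round(4),rv.round(1))
a0=np.arctan2(*R0.as_matrix()[1::-1,1]); a1=np.arctan2(ty[1],ty[0]); yaw=R.from_rotvec([0,0,a1-a0]); print("yaw/360",(a1-a0)/2/np.pi,"tilt/360",((Rt*(yaw*R0).inv()).as_rotvec(degrees=True)/360).round(4))
E
```

```text
File "<stdin>", line 7
    pc=F+D*n; print(D,"plate",pc.round(1),"TCP",(pc+(85.5-21.)*u... if False else 0)) if 0 else None
                                                 ^^^^^^^^^^^^^^^^^^^^^^^^^^^^^^^^^^
SyntaxError: invalid syntax. Perhaps you forgot a comma?
```

```bash
python3 - <<'E'
from h import *
s=read_state(); print(s["position"],s["ee_rot"],s["joints"].round(2))
d=snap("side"); cv2.imwrite("pics/s2.png",cv2.cvtColor(d["image"],cv2.COLOR_RGB2BGR))
n=np.array([.527,-.826,.199]); n/=np.linalg.norm(n); u=np.array([0,0,1])-n[2]*n; u/=np.linalg.norm(u)
F=np.array([428.5,366.2,221.])
for D in(100,220):
    pc=F+D*n  # TCP sits 15.6 below the tab point at the grasp
    print(D,"plate",pc.round(1),"TCP",(pc+(85.5-15.6)*u).round(1))
tz=-u; ty=-n; Rt=R.from_matrix(np.c_[np.cross(ty,tz),ty,tz]); R0=R.from_quat(s["ee_rot"])
y0=R0.as_matrix()[:,1]; a=np.arctan2(ty[1],ty[0])-np.arctan2(y0[1],y0[0]); yaw=R.from_rotvec([0,0,a])
print("ty0",y0.round(3),"yaw/360",a/2/np.pi,"tilt/360",((Rt*(yaw*R0).inv()).as_rotvec(degrees=True)/360).round(4))
E
```

```text
[585.88175715  55.00322355 320.85936357] [-5.75316411e-01  8.17927421e-01 -5.58749317e-04  2.33446335e-03] [ 0.37  0.27  0.07 -0.   -1.36 -0.71]
100 plate [481.2 283.6 240.9] TCP [473.7 295.3 309.4]
220 plate [544.5 184.4 264.8] TCP [537.  196.2 333.3]
ty0 [-0.941  0.338 -0.004] yaw/360 -0.10473617996950477 tilt/360 [-0.0267 -0.0164 -0.0001]
```

View pics/s2.png

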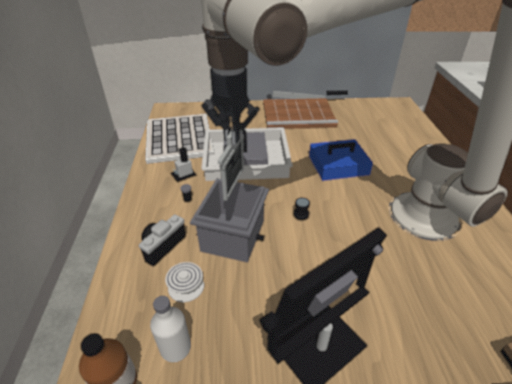

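The hanger hangs upright from the gripper at (232,165), clear of the tank. Next I go to a standoff 220 mm in front of the face.

>>> servo_tool(rotation=[[0,0,-0.015],[0,0,-0.03],[0,0,-0.045],[0,0,-0.06],[0,0,-0.075],[0,0,-0.09],[0,0,-0.105],[0,0,-0.105]], slide=[[-0.02,0.07,0.02],[-0.06,0.17,0.04],[-0.1,0.29,0.06],[-0.14,0.41,0.072],[-0.18,0.53,0.072],[-0.22,0.64,0.072],[-0.24,0.707,0.072],[-0.24,0.707,0.072]], grip=[-1,-1,-1,-1,-1,-1,-1,-1])

```text
clock: 15.82
position: [536.0, 196.5, 330.8]
ee_rot: [-0.281, 0.96, -0.0, -0.002]
contact_force: [-1.1, -0.2, -2.5]
gripper_width: 7.6
grasp_force: 59.8
```

>>> servo_tool(rotation=[[-0.006,-0.004,0],[-0.013,-0.008,0],[-0.02,-0.012,0],[-0.0267,-0.0164,0],[-0.0267,-0.0164,0]], slide=[[0,0,0],[0,0,0],[0,0,0],[0,0,0],[0,0,0]], grip=[-1,-1,-1,-1,-1])

```text
clock: 16.45
position: [536.3, 195.6, 331.6]
ee_rot: [-0.279, 0.955, -0.095, 0.024]
contact_force: [-0.4, 0.3, -2.4]
gripper_width: 7.8
grasp_force: 59.8
```

```bash
python3 - <<'E'
from h import *
s=read_state(); M=R.from_quat(s["ee_rot"]).as_matrix(); print(s["position"],M.round(3).tolist(),s["gripper_width"],s["joints"].round(2))
d=snap("side"); cv2.imwrite("pics/s3.png",cv2.cvtColor(d["image"],cv2.COLOR_RGB2BGR))
d=snap("top"); cv2.imwrite("pics/t3.png",cv2.cvtColor(d["image"],cv2.COLOR_RGB2BGR))
w=snap("wrist"); C=cloud(w); I=w["image"].astype(int)
cv2.imwrite("pics/w3.png",cv2.cvtColor(w["image"],cv2.COLOR_RGB2BGR))
n=np.array([.527,-.826,.199]); F=np.array([428.5,366.2,221.])
q=(C-F)@n; m=(abs(q)<12)&(np.linalg.norm(C-F,axis=2)<130)&(I.min(2)>80); print("face pts in wrist",m.sum())
if m.sum()>200:
    P=C[m]; c=P.mean(0); V=np.linalg.svd(P-c,full_matrices=False)[2][2]; print(V*np.sign(V[2]),c,np.median(q[m]))
E
```

```text
[536.33232283 195.5772657  331.63645204] [[-0.843, -0.528, 0.099], [-0.538, 0.826, -0.168], [0.007, -0.195, -0.981]] 7.80977859266913 [ 0.73  0.23 -0.06  0.2  -1.33 -1.79]
face pts in wrist 8557
[ 0.52733014 -0.82593695  0.19937672] [444.71401787 368.73366684 180.51603638] -1.6022101209497621
```

View pics/s3.png

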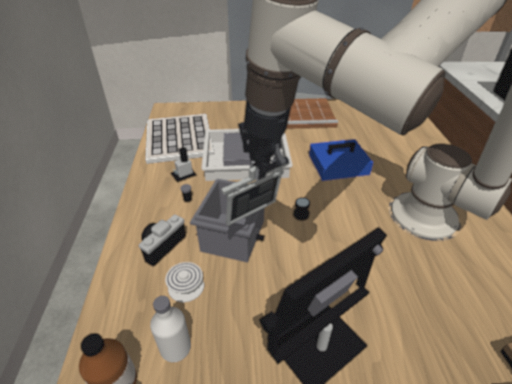

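The plate at (255,200) is parallel to the panel, and the wrist depth confirms the face normal. Now the approach.

>>> servo_tool(rotation=[[0,0,0],[0,0,0],[0,0,0],[0,0,0],[0,0,0],[0,0,0],[0,0,0],[0,0,0]], slide=[[-0.05,0.08,-0.02],[-0.11,0.17,-0.04],[-0.17,0.26,-0.06],[-0.22,0.35,-0.085],[-0.27,0.43,-0.105],[-0.317,0.496,-0.12],[-0.317,0.496,-0.12],[-0.317,0.496,-0.12]], grip=[-1,-1,-1,-1,-1,-1,-1,-1])

```text
clock: 17.6
position: [473.7, 295.2, 309.4]
ee_rot: [-0.278, 0.956, -0.095, 0.026]
contact_force: [0.3, 0.3, -2.8]
gripper_width: 7.9
grasp_force: 59.8
```

```bash
python3 - <<'E'
from h import *
s=read_state(); M=R.from_quat(s["ee_rot"]).as_matrix(); print(s["position"],s["gripper_width"],s["contact_force"])
n=np.array([.527,-.826,.199]); u=np.array([-.107,.168,.98]); y=np.array([.843,.538,0]); F=np.array([428.5,366.2,221.])
pc=s["position"]-M[:,2]*69.9; pc=s["position"]+M[:,2]*69.9; print("plate by tool",[round(float((pc-F)@v),1) for v in(n,y,u)],"ty.n",M[:,1]@n)
ims=[]
for k in("side","top","wrist"):
    d=snap(k); ims.append(d["image"]); C=cloud(d); Q=C-F; q=Q@n; b=Q@u; a=Q@y
    m=(q>75)&(q<125)&(b>-70)&(b<52)&(abs(a)<90)
    P=Q[m]
    if m.sum()>80:
        c=P.mean(0); V=np.linalg.svd(P-c,full_matrices=False)[2][2]; print(k,m.sum(),"q",np.median(P@n),"a",np.percentile(P@y,[1,99]).round(1),"b",np.percentile(P@u,[1,99]).round(1),"ang",np.arccos(abs(V@n)))
cv2.imwrite("pics/f.png",cv2.resize(cv2.cvtColor(np.hstack(ims[:2]),cv2.COLOR_RGB2BGR),(800,300)))
E
```

```text
[473.71559999 295.21035295 309.44304271] 7.911516266145746 [ 0.26605475  0.29868647 -2.7682285 ]
plate by tool [99.8, -0.3, 0.0] ty.n -0.99979632246388
side 1293 q 98.57860902881221 a [-63.2  67.6] b [-50.2  51.5] ang 0.022889191259156696
top 692 q 102.57785876924981 a [-66.5  66. ] b [-50.8  51.4] ang 0.021396511145465622
```

View pics/f.png

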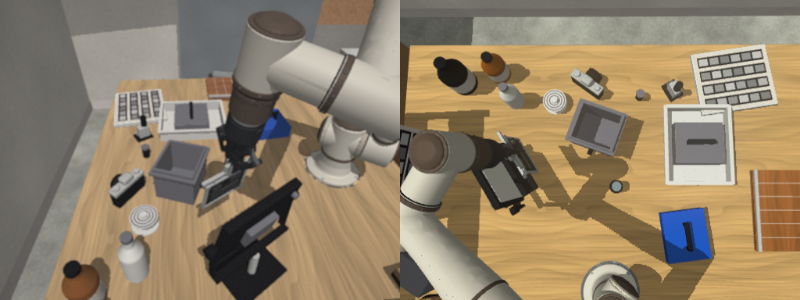

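The plate, at (222,187) in the left half, is held 100 mm in front of the face. The depth data shows it centred (±66 mm sideways, ±51 mm along the face) and parallel within 0.02 rad. The lid lies in the tray at (700,142) in the right half, and nothing else has moved. Handing in.

```bash
python3 -c "
from bench import *
print(read_state()['joint_vel'].round(3)); print(job_done())"
```

```text
[-0.001  0.001 -0.001 -0.001 -0.002  0.   ]
the job is handed in; nothing more can be done
None
```

I laid the lid flat in the tray and let it go, and handed in the job with the hanger held about 100 mm in front of the lit panel, centred and parallel within about 0.02 rad; no verdict came back.

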